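Clip the slab roller's axle

TASK

Secure the slab roller's upper roller: take the red-handled fork, with the brass clip already in it, out of its wooden block, and use it to push the clip down over the free end of the axle until it snaps fully home in the groove. The roller can slide endways until it is clipped, so feel for the groove; do not force the clip on the plain axle, press gently and do not touch the clip with the fingers. Then pull the fork off upwards, leaving the clip on the axle, stand the fork back in its block, and leave everything else where it is.

Things in the scene. Friction and masses are not known exactly. Their poses are not given: they have to be found in the camera images.
- slab_roller: Fixed bench slab roller: blue side plates, white feed beds 57 mm high, two rollers. Origin on the table below the upper axle, in the outer face of the near side plate; z up, y along the axle, out of the plate. Plate x -55..55 mm, 116 mm high (hex heads to 125); all but bush and axle lies at y < 0. The upper roller slides endways, stiffly (6 N), until clipped, so its groove's place is not known.
- axle_exit (a point): Where the level axle's centre line leaves the side plate, 85 mm above the table; axes as slab_roller. Brass bush (radius 16 mm) out to y = 4. Axle: bright, diameter 20 mm, with a dark groove 6 mm wide, diameter 15, then a 9 mm end land, diameter 20. The groove's centre lies anywhere from y = 13 to 33 mm. The clip rides 3.8 mm higher on the plain axle than in the groove.
- fork_block: Fixed wooden block 90 x 64 mm, 64 mm high, origin under its centre, z up. The fork hangs in its upright pocket, 48 mm along x by 22 mm along y, 60 mm deep.
- block_mouth (a point): Centre of the pocket's mouth on the block's top face, axes as fork_block.
- fork: Clip-fitting fork, 0.18 kg, upright in the block. Origin at the centre of its collar's underside (collar 58 x 34 x 6 mm, resting on the block); z up. Red handle 24 mm (x) by 16 mm (y), z 6 to 76 mm, cap to 82. Below: shank, yoke 38 x 13 mm, two spring tines to z = -39. They hold the clip by friction (3 N), crown against the yoke, centre at z = -46, its y along the fork's y, legs to z = -55.
- clip: Brass-coloured spring clip 28 mm wide (x), 5 thick (y; 4.5 where it enters the groove), 20 g, mouth down. Origin at its bore's centre, z to the crown. Pushed down on the groove it touches with its centre 8.5 mm above the axle's, resists most (10 N) at 6, gives at 4, is home when the centres meet, then stops hard. On the plain axle it touches at 12.3 and does not pass. A push over 20 N ruins it. Home, it holds 8 N.
- water_bottle: Clear bottle, 64 mm wide, 210 mm high; origin under its centre. Leave alone.
- drink_can: Can with green label, 66 mm wide, 115 mm high; origin under its centre. Leave alone.
- grease_jar: Amber jar with white lid, 56 mm wide, 50 mm high; origin under its centre. Leave alone.
- wooden_rib: Dark wooden rib (flat scraper) 90 x 50 x 6 mm lying flat; origin under its centre. Leave alone.
- thrust_washer: Brass washer, 34 mm wide, 5 mm high, lying flat; origin under its centre. Leave alone.
Things that resemble listed ones, but are neither listed nor needed, are in the scene too. Of the things that look like the fork, the smallest one is meant.

How it is judged:
By the outcome, as a careful person would: the job done as asked, in the order asked, and still so for the second after the job is handed in, with the robot touching nothing.
It also fails if it takes over 64 s, if anything falls off the work surface, if the arm or the gripper's body presses on something with over 40 N, if the wrist force passes 120 N, or if a joint passes its speed limit or range.

ROBOT

A 6-joint arm with a two-finger parallel gripper is mounted at the origin on the work surface. World frame = base frame: x ahead of the robot, y to its left, z up, the work surface at z = 0. Lengths are in m, angles in degrees, forces in N, time in s.
With the tool pointing down it reaches from about 0.3 to 0.95 m from the base axis. Payload 3.1 kg.
Tool frame: the origin (TCP) lies at the very end of the fingers, on their centre line; the grasp point (between the pads) lies 19 mm behind it (pinch_z is the distance from the TCP to the grasp point, in m); z points along the fingers, y is the direction in which the jaws open and shut (so a half turn about z gives the same grasp; the last joint's range is limited). The gripper opens to 85 mm and grips with 20 to 120 N. Pads are 22 mm wide; open, the fingers measure 114 mm over their backs; the gripper's body (76 mm by 85 mm) begins 54 mm behind the grasp point. The pads swing forward as they close: fully open they stand 13 mm farther back than shut.
Start: joints at [69.975, 17.653, 93.61, -0, 68.738, -3.994], TCP at [0.173, 0.601, 0.231] pointing down, gripper open.
Joint ranges: [-175.34, 175.34], [-45.06, 112.39], [2.9, 150.54], [-68.45, 248.45], [3.09, 151.38], [-168.51, 168.51]. Speed limits (degrees/s): [159.86, 159.86, 180, 180, 180, 180].

INTERFACE

Orientations are given as [roll, pitch, yaw] about the fixed x, y, z axes, in that order (R = Rz(yaw) Ry(pitch) Rx(roll)).
In Python, from plant import * gives the robot as it stands.
- The arm moves only by the tool send_rows, never from a script. Its arguments are lists of equal length, an entry for each row: "slide": the shift along the world's x, y, z in m, a list of three; "yaw": the turn about the world's z in rad; "hand": the closure, from 0 (fully open) to 1 (shut). In form: {"slide": [[tx, ty, tz], ...], "yaw": [yaw, ...], "hand": [hand, ...]}. A call has 1 to 20 rows; each row shifts and turns the commanded pose from where the row before left it; what a row does not reach is not made up. A row lasts 1/10 s, in which the tool goes at most 50 mm and 8.59 degrees, less where a joint would pass 70% of its speed; a pose out of reach is approached as far as the arm can. A call with a gripper value outside its range is refused whole. The fingers move at their own pace and stop on an object; the grip force is fixed at half the most. Time passes only in rows, so rows that do not move let the fingers close. It gives the time, the measured TCP pose, the force and the opening at its end, in the units of the state.
- get_obs(): the state, without advancing time (a new reading comes with each control period).
- camera(name): name is "side" or "top" or "wrist"; returns the picture (420x560x3 uint8, red, green, blue); there is no depth.
- camera_model(name): a dict with "vertical_fov" (degrees; the focal length in pixels is half the picture's height over the tangent of half this angle, whatever the lens; pixels are square), "cx", "cy" (the principal point, pixels), "T" (4x4, takes a point from camera to world coordinates). Camera axes: x right, y down, z forward; pixel columns grow to the right and rows downward; lengths in m; the calibration is good to about 2 mm. A picture is of the moment at which its call begins: read the wrist's pose just before it. camera_model takes no time and is no camera call; for the wrist camera it gives the pose at the moment of the call.
- close_job(): hands the job in, once; it reports no verdict.
The state is a dict: "t": time; "joint_positions": joint angles; "qd": joint speeds; "joint_torque": joint torques, N m; "eef_pos": TCP position; "tool_rot": TCP orientation; "force": force on the tool from outside, world axes, zero at the start; "moment": the same for the moment, N m; "finger_gap": finger opening in m.
Only numpy, scipy, OpenCV 4.12 (cv2) and the standard library are available. Lean on these libraries where they do the work, as an engineer would, in place of code of your own. Each camera call takes 0.05 s, during which the arm holds its last target. There are 200 camera calls.

## Working session

There is one attempt and no reset: what is moved stays moved. The work goes in short steps, Python scripts to look and compute and a tool call to move; the robot and the scene stay as the last step left them, time stands still between calls to the robot, and variables do not carry over. Pictures are saved under pics/ and viewed, about 8 in all and at most 12, crops included, and the job is handed in when it is done.

Besides the shell and the picture viewer there is one more tool, called after "Emit:" as name(argument=value, ...) on one line, values as JSON. send_rows: Moves the arm, as the interface text tells. Its arguments: {"type":"object","properties":{"slide":{"type":"array","items":{"type":"array","items":{"type":"number"}}},"yaw":{"type":"array","items":{"type":"number"}},"hand":{"type":"array","items":{"type":"number"}}},"required":["slide","yaw","hand"]}

```bash
mkdir -p pics; ls
cat > h.py <<'E'
from plant import *
import numpy as np, cv2
def K(name,m=None):
    m=m or camera_model(name); f=210/np.tan(np.radians(m["vertical_fov"])/2); return f,m["cx"],m["cy"],np.array(m["T"])
def ray(k,u,v):
    f,cx,cy,T=k; d=T[:3,:3]@np.array([(u-cx)/f,(v-cy)/f,1]); return T[:3,3],d/np.linalg.norm(d)
def onz(k,u,v,z):
    o,d=ray(k,u,v); return o+d*(z-o[2])/d[2]
def two(r1,r2):
    (o1,d1),(o2,d2)=r1,r2; A=np.array([d1,-d2]).T; s=np.linalg.lstsq(A,o2-o1,rcond=None)[0]
    p,q=o1+s[0]*d1,o2+s[1]*d2; return (p+q)/2,np.linalg.norm(p-q)
def proj(k,p):
    f,cx,cy,T=k; c=T[:3,:3].T@(np.array(p)-T[:3,3]); return np.array([cx+f*c[0]/c[2],cy+f*c[1]/c[2]])
def snap(name,fn):
    k=K(name); im=camera(name)[:,:,::-1].copy(); cv2.imwrite(fn,im); return k,im
E
python3 - <<'E'
from h import *
for n in ["side","top","wrist"]:
    k,im=snap(n,f"pics/{n}0.png"); print(n,k[0],k[1:3],k[3].round(3).tolist())
a=[cv2.imread(f"pics/{n}0.png") for n in ["side","top","wrist"]]
o=get_obs();print(o)
E
```

```text
pics
side 387.2117682250675 (282.2196418618924, 204.75467950940393) [[0.921, -0.309, 0.238, 0.403], [-0.39, -0.725, 0.567, -0.17], [-0.003, -0.615, -0.789, 0.602], [0.0, 0.0, 0.0, 1.0]]
top 466.2017413419691 (271.8382798873209, 205.41606895403726) [[0.02, -0.984, 0.174, 0.43], [-0.999, -0.024, -0.021, 0.21], [0.025, -0.174, -0.984, 0.978], [0.0, 0.0, 0.0, 1.0]]
wrist 313.11750852233604 (274.7337364751923, 210.5750401637772) [[0.277, 0.921, 0.275, 0.102], [0.961, -0.265, -0.082, 0.622], [-0.003, 0.287, -0.958, 0.374], [0.0, 0.0, 0.0, 1.0]]
{'t': 0.15, 'joint_positions': array([ 6.99722430e+01,  1.76956263e+01,  9.36708073e+01,  8.64010985e-04,
        6.87364160e+01, -3.99275208e+00]), 'qd': array([ 0.09952954, -0.10186592, -0.24877102, -0.05286192,  0.02697554,
       -0.03093317]), 'joint_torque': array([-5.31780461e-05, -4.15804589e+01, -2.77144969e+01, -7.45884608e-05,
        6.12268777e-03,  8.93510673e-06]), 'eef_pos': array([0.17243967, 0.60009038, 0.23029912]), 'tool_rot': array([-1.79897456e+02, -7.96411830e-03,  1.63964674e+02]), 'force': array([ 0.20909775, -0.66805422,  0.23020171]), 'moment': array([ 0.00547697, -0.00683289,  0.00465541]), 'finger_gap': 0.08571614714184869}
```

View pics/top0.png

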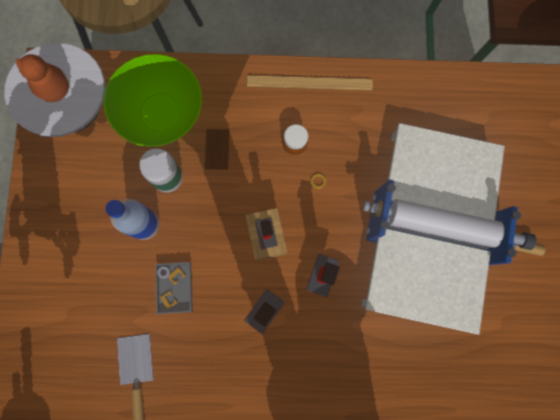

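View pics/side0.png

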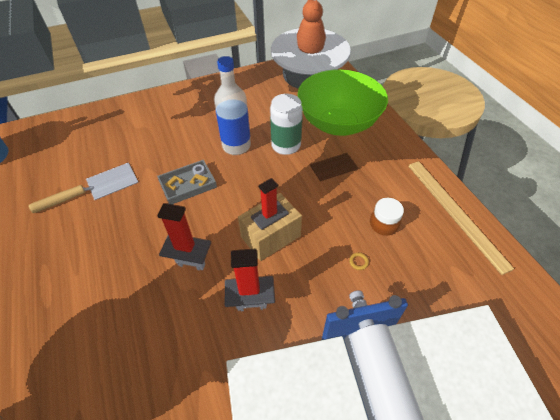

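Fork candidates in the top view: (267,233) in the wooden block, (325,272) and (265,312) standing on dark bases. The one in the wooden block is the smallest, so I choose it. The free axle end is near (370,207). I'll check both in close crops.

Run:
```python
import cv2,numpy as np
t=cv2.imread("pics/top0.png");s=cv2.imread("pics/side0.png")
r=lambda im,x,y,w,h:cv2.resize(im[y:y+h,x:x+w],(400,300),interpolation=cv2.INTER_CUBIC)
cv2.imwrite("pics/c1.png",np.vstack([np.hstack([r(t,230,200,80,60),r(t,350,175,80,60)]),np.hstack([r(s,220,170,120,90),r(s,310,275,120,90)])]))
```

```text
(no output)
```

View pics/c1.png

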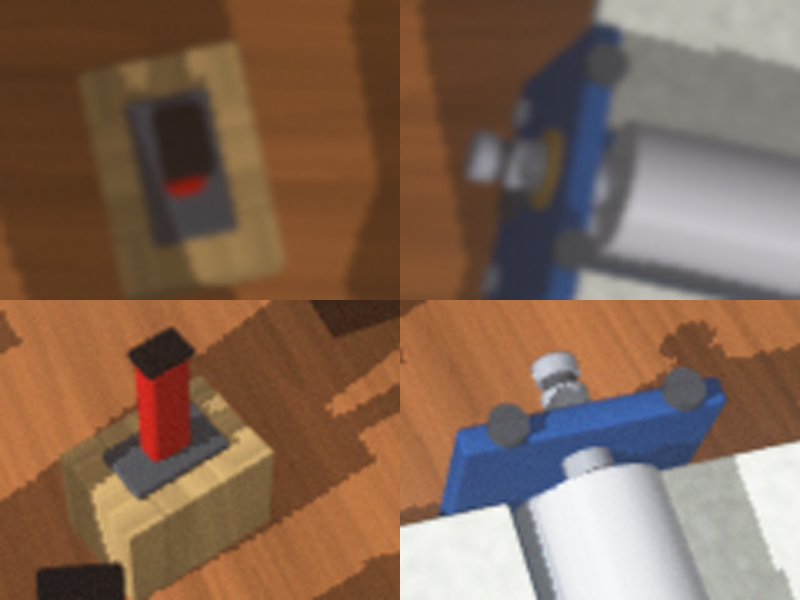

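Run:
```python
from h import *
k=K("top");ks=K("side")
c=np.array([[128,100],[207,90],[237,230],[157,245]])/5+[230,200]
P=np.array([onz(k,*p,.070) for p in c]);print("collar",P.mean(0),P.round(4).tolist())
dx=(P[0]+P[1]-P[2]-P[3])/2;dy=(P[0]+P[3]-P[1]-P[2])/2
print("len",np.linalg.norm(dx),np.linalg.norm(dy),"yaw x",np.degrees(np.arctan2(dx[1],dx[0])),np.degrees(np.arctan2(dy[1],dy[0])))
# axle: end-tip centre and bush in top
for n,q in dict(tip=(485,155),groove=(508,158),bush=(548,167)).items():
    print(n,onz(k,(q[0]-400)/5+350,q[1]/5+175,.093).round(4))
# roller axis ends silhouettes, plate ends
t=cv2.imread("pics/top0.png")
# hex heads top z=.125: 
for q in [(605,65),(577,248)]:
    print("hex",onz(k,(q[0]-400)/5+350,q[1]/5+175,.125).round(4))
for q in [(488,425),(555,372)][:0]:pass
p=lambda q:((q[0]-400)*.3+310,(q[1]-300)*.3+275)
for q in [(508,425),(686,390)]: print("hex side",onz(ks,*p(q),.125).round(4))
for n,q in dict(tip=(555,362),groove=(560,385)).items(): print(n,onz(ks,*p(q),.093).round(4))
# roller axis via top silhouette: cover ends
w=cv2.imread("pics/wrist0.png")
```

```text
collar [0.53495005 0.20009178 0.07      ] [[0.5605, 0.222, 0.07], [0.5652, 0.191, 0.07], [0.5103, 0.1782, 0.07], [0.5038, 0.2092, 0.07]]
len 0.05720011542285056 0.03149916460875093 yaw x 12.925019825327604 100.28802146566076
tip [0.5897 0.0068 0.093 ]
groove [ 0.5887 -0.0022  0.093 ]
bush [ 0.5856 -0.0177  0.093 ]
hex [ 0.6194 -0.0318  0.125 ]
hex [ 0.5497 -0.0197  0.125 ]
hex side [ 0.5496 -0.0185  0.125 ]
hex side [ 0.6205 -0.0331  0.125 ]
tip [0.591  0.0085 0.093 ]
groove [ 0.5878 -0.0014  0.093 ]
```

View pics/wrist0.png

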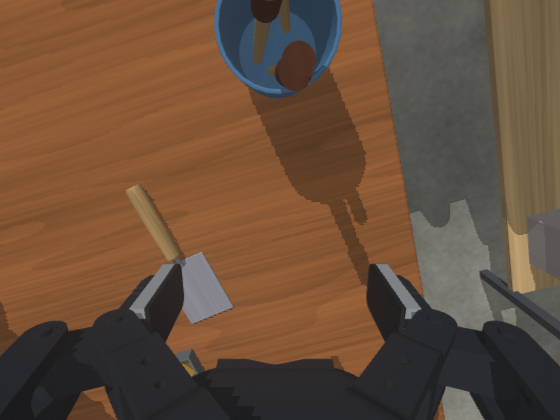

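The close crop shows the fork in the wooden block: red handle with black cap, grey collar about 57 x 32 mm, matching the listed 58 x 34. The axle end has its dark groove at about crop (508,158). The wrist view shows no targets yet. Moving above the fork.

Emit:
send_rows(slide=[[0.033,-0.0364,0.002],[0.033,-0.0364,0.002],[0.033,-0.0364,0.002],[0.033,-0.0364,0.002],[0.033,-0.0364,0.002],[0.033,-0.0364,0.002],[0.033,-0.0364,0.002],[0.033,-0.0364,0.002],[0.033,-0.0364,0.002],[0.033,-0.0364,0.002],[0.033,-0.0364,0.002],[0,0,0],[0,0,0]], yaw=[0.044,0.044,0.044,0.044,0.044,0.044,0.044,0.044,0.044,0.044,0.042,0,0], hand=[0,0,0,0,0,0,0,0,0,0,0,0,0])

```text
t: 1.45
eef_pos: [0.5358, 0.1993, 0.2527]
tool_rot: [180.0, -0.1, -168.6]
force: [0.5, -0.3, -0.5]
finger_gap: 0.0855
```

Run:
```python
from h import *
o=get_obs();print(o["t"],o["eef_pos"],o["tool_rot"],o["force"])
k,im=snap("wrist","pics/wrist1.png"); np.save("w1.npy",k[3]); print(proj(k,[.535,.2,.07]),proj(k,[.587,0,.085]))
cv2.imwrite("pics/w1b.png",cv2.resize(im,(800,600),interpolation=cv2.INTER_CUBIC))
```

```text
1.45 [0.53581312 0.19926541 0.25274157] [ 1.79969943e+02 -7.39165173e-02 -1.68599596e+02] [ 0.51707903 -0.32803497 -0.54002536]
[274.55333989 187.63983422] [ 74.12688786 201.89410236]
```

View pics/w1b.png

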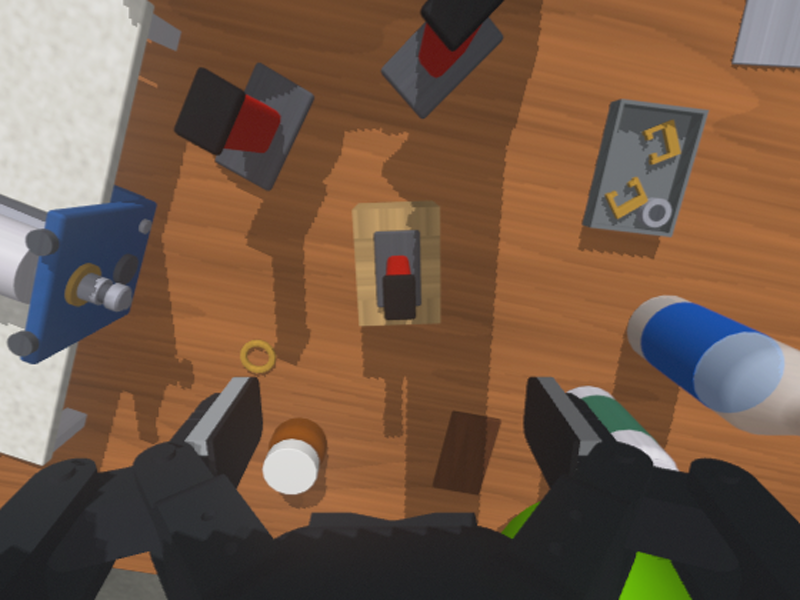

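The wrist view shows the block at about (397,265), the cap at (399,297), the collar between (374,234) and (420,305), and the axle tip at (118,297). Measuring precisely.

Run:
```python
from h import *
f,cx,cy,_=K("wrist"); kw=(f,cx,cy,np.load("w1.npy")); kt=K("top");ks=K("side")
W,T,S=[cv2.imread(f"pics/{n}.png") for n in ("wrist1","top0","side0")]
def comp(mask,x,y):
    n,l,st,c=cv2.connectedComponentsWithStats(mask.astype(np.uint8)); 
    m=(l==l[int(y),int(x)]); cn=max(cv2.findContours(m.astype(np.uint8),0,2)[0],key=cv2.contourArea); return cv2.minAreaRect(cn),m.sum()
d=lambda im:im.max(2)<50
for n,im,k,q in (("w",W,kw,(279,208)),("t",T,kt,(266.5,228)),("s",S,ks,(268,186))):
    print(n,im[int(q[1]),int(q[0])]); r=comp(d(im),*q); print(n,r, onz(k,*r[0][0],.146).round(4))
# collar corners wrist
c=np.array([[374,234],[418,230],[421,303],[380,308]])*.7
P=np.array([onz(kw,*p,.07) for p in c]);print(P.round(4).tolist(),P.mean(0))
b=np.array([[352,207],[440,202],[441,325],[360,325]])*.7
P=np.array([onz(kw,*p,.064) for p in b]);print("block",P.round(4).tolist(),P.mean(0))
r=lambda im,x,y,w,h:cv2.resize(im[y:y+h,x:x+w],None,fx=8,fy=8,interpolation=cv2.INTER_CUBIC)
cv2.imwrite("pics/c2.png",np.vstack([np.hstack([r(W,235,135,90,100)[:,:400*2]])]) if 0 else np.hstack([r(W,240,138,75,75),cv2.copyMakeBorder(r(W,8,125,25*1,75),0,0,0,0,0)]) if 0 else np.hstack([cv2.resize(W[138:232,243:313],(400,537)),cv2.resize(W[128:262,10:110],(400,537))]))
```

```text
w [39 41 50]
w (((279.5, 209.5), (419.0, 559.0), 90.0), np.int64(195660)) [0.536  0.2045 0.146 ]
t [29 34 45]
t (((266.058837890625, 227.23533630371094), (13.581995010375977, 8.731282234191895), 75.96376037597656), np.int64(120)) [0.5368 0.2019 0.146 ]
s [31 35 44]
s (((268.13079833984375, 185.85385131835938), (9.550673484802246, 16.248550415039062), 60.2551155090332), np.int64(139)) [0.535  0.2009 0.146 ]
[[0.5128, 0.182, 0.07], [0.5036, 0.2128, 0.07], [0.5574, 0.2269, 0.07], [0.5674, 0.197, 0.07]] [0.53529047 0.20466192 0.07      ]
block [[0.4974, 0.1625, 0.064], [0.4814, 0.2247, 0.064], [0.5737, 0.2469, 0.064], [0.5862, 0.1843, 0.064]] [0.53467042 0.2046315  0.064     ]
```

View pics/c2.png

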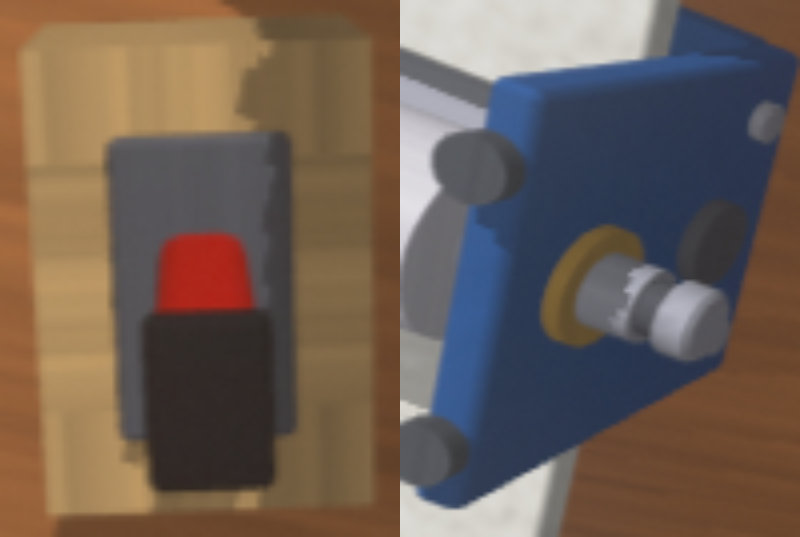

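Emit:
send_rows(slide=[[0,0.0035,-0.02],[0,0,-0.03],[0,0,-0.03],[0,0,-0.03],[0,0,-0.025],[0,0,-0.02],[0,0,-0.011],[0,0,0],[0,0,0],[0,0,0],[0,0,0],[0,0,0],[0,0,0],[0,0,0],[0,0,0],[0,0,0]], yaw=[0.037,0,0,0,0,0,0,0,0,0,0,0,0,0,0,0], hand=[0,0,0,0,0,0,0,0,1,1,1,1,1,1,1,1])

```text
t: 3.1
eef_pos: [0.5362, 0.2038, 0.088]
tool_rot: [-180.0, 0.1, -166.3]
force: [-0.7, -0.3, 6.2]
finger_gap: 0.0152
```

Run:
```python
from h import *
o=get_obs();print(o["t"],o["eef_pos"],o["tool_rot"],o["force"],o["moment"],o["finger_gap"])
f,cx,cy,_=K("wrist"); kw=(f,cx,cy,np.load("w1.npy")); kt=K("top");ks=K("side")
p=lambda q:((q[0]-400)*.25+10,(q[1])*134/537+128)
# wrist1: bush/axle/groove; side: groove/tip silhouette centres
for n,q in dict(tipface=(703,328),groove=(655,305),bush=(595,288)).items(): print(n,p(q),onz(kw,*p(q),.085).round(4))
hx=[onz(kw,*p(q),.121) for q in [(487,165),(437,450)]];print("hex",np.round(hx,4))
```

```text
3.1 [0.53616312 0.20381681 0.08798164] [-1.79996807e+02  5.57682960e-02 -1.66300683e+02] [-0.74292039 -0.2506093   6.21776982] [-0.07164763  0.16125112  0.01766009] 0.015177023481088835
tipface (85.75, 209.84729981378027) [0.5933 0.012  0.085 ]
groove (73.75, 204.10800744878958) [ 5.895e-01 -3.000e-04  8.500e-02]
bush (58.75, 199.8659217877095) [ 0.5879 -0.0155  0.085 ]
hex [[ 0.5498 -0.0157  0.121 ]
 [ 0.6212 -0.0287  0.121 ]]
```

Gripped: gap is 15.2 mm, matching the handle's 16. Lifting straight up, then moving above the axle with a turn to the roller's yaw (about -10.7°).

Emit:
send_rows(slide=[[0,0,0.005],[0,0,0.015],[0,0,0.02],[0,0,0.02],[0,0,0.02],[0,0,0.015],[0,0,0.005],[0.0054,-0.0204,0],[0.0054,-0.0204,0],[0.0054,-0.0204,0],[0.0054,-0.0204,0],[0.0054,-0.0204,0],[0.0054,-0.0204,0],[0.0054,-0.0204,0],[0.0054,-0.0204,0],[0.0054,-0.0204,0],[0.0054,-0.0204,0],[0,0,0],[0,0,0],[0,0,0]], yaw=[0,0,0,0,0,0,0,-0.0426,-0.0426,-0.0426,-0.0426,-0.0426,-0.0426,-0.0426,-0.0426,-0.0426,-0.0426,0,0,0], hand=[1,1,1,1,1,1,1,1,1,1,1,1,1,1,1,1,1,1,1,1])

```text
t: 5.1
eef_pos: [0.5889, 0.0005, 0.1867]
tool_rot: [180.0, -0.1, 169.3]
force: [0.4, -0.2, -2.3]
finger_gap: 0.0151
```

Run:
```python
from h import *
o=get_obs();print(o["t"],o["eef_pos"],o["tool_rot"],o["force"],o["moment"],o["finger_gap"])
k,im=snap("side","pics/side2.png");k2,im2=snap("wrist","pics/wrist2.png");k3,im3=snap("top","pics/top2.png");np.save("w2.npy",k2[3])
x=np.array(o["eef_pos"]);p=proj(k,[.59,0,.1]);print(p)
x0,y0=int(p[0])-50,int(p[1])-40
print(x0,y0)
cv2.imwrite("pics/c3.png",np.hstack([cv2.resize(im[y0:y0+75,x0:x0+100],(400*1,300),interpolation=cv2.INTER_CUBIC),cv2.resize(im2,(400,300))]))
```

```text
5.1 [5.88935268e-01 5.48276196e-04 1.86709620e-01] [ 1.79980607e+02 -8.64438469e-02  1.69338161e+02] [ 0.42956256 -0.2303731  -2.33932192] [ 0.00057672 -0.00740644  0.00233481] 0.015130561467987023
[359.668397   296.90058215]
309 256
```

View pics/c3.png

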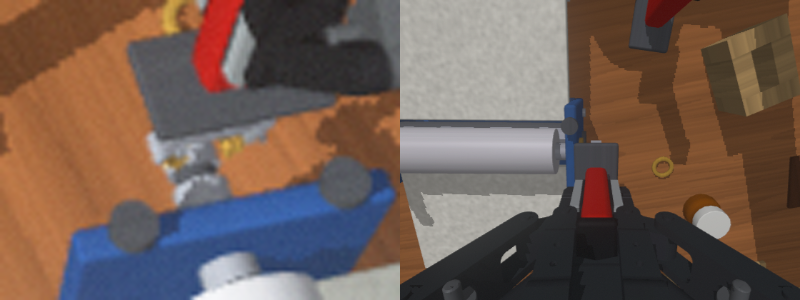

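Run:
```python
from h import *
ks=K("side");im=cv2.imread("pics/side2.png");s0=cv2.imread("pics/side0.png")
kw=K("wrist");kw=kw[:3]+(np.load("w2.npy"),);w=cv2.imread("pics/wrist2.png")
t=np.array([.5889,.0005,.1867]); a=np.radians(-10.7); X=np.array([np.cos(a),np.sin(a),0]);Y=np.array([-np.sin(a),np.cos(a),0]);Z=np.array([0,0,1])
O=t-.024*Z
for n,q in dict(legL=O-.014*X-.05*Z,legR=O+.014*X-.05*Z,collarR=O+.029*X-.017*Y).items(): print(n,proj(ks,q).round(1))
h=cv2.cvtColor(im,cv2.COLOR_BGR2HSV); g=(h[...,0]>17)&(h[...,0]<32)&(h[...,1]>120)&(h[...,2]>60)
g[:, :335]=0;g[:,400:]=0;g[:275]=0;g[320:]=0
n,l,st,c=cv2.connectedComponentsWithStats(g.astype(np.uint8))
for i in range(1,n):
    if st[i,4]>5: print("gold",c[i].round(1),st[i])
# axle axis line from wrist2: roller edges
wg=cv2.cvtColor(w,cv2.COLOR_BGR2GRAY)
for u in (20,80,140,200):
    col=cv2.GaussianBlur(wg,(5,5),0)[150:270,u].astype(int); gr=np.diff(col); print(u,[(i+150,int(gr[i])) for i in np.argsort(-abs(gr))[:8]])
r=lambda i:cv2.resize(i[268:313,330:390],(400,300),interpolation=cv2.INTER_CUBIC)
cv2.imwrite("pics/c4.png",np.vstack([np.hstack([r(im),r(s0)]),cv2.resize(w[170:275,180:460],(800,300),interpolation=cv2.INTER_CUBIC)]))
```

```text
legL [350.4 294.9]
legR [370.  290.9]
collarR [393.3 283.1]
gold [366.5 291.9] [364 290   6   5  20]
gold [351.8 296.3] [350 296   4   2   6]
20 [(np.int64(166), -33), (np.int64(167), -31), (np.int64(177), 22), (np.int64(165), -21), (np.int64(178), 18), (np.int64(176), 15), (np.int64(168), -12), (np.int64(179), 10)]
80 [(np.int64(167), -34), (np.int64(166), -31), (np.int64(177), 21), (np.int64(178), 20), (np.int64(168), -19), (np.int64(165), -15), (np.int64(176), 13), (np.int64(179), 11)]
140 [(np.int64(167), -36), (np.int64(168), -28), (np.int64(166), -25), (np.int64(177), 21), (np.int64(178), 17), (np.int64(176), 12), (np.int64(179), 11), (np.int64(165), -9)]
200 [(np.int64(168), -34), (np.int64(167), -31), (np.int64(177), 20), (np.int64(169), -18), (np.int64(178), 17), (np.int64(166), -16), (np.int64(176), 12), (np.int64(179), 11)]
```

View pics/c4.png

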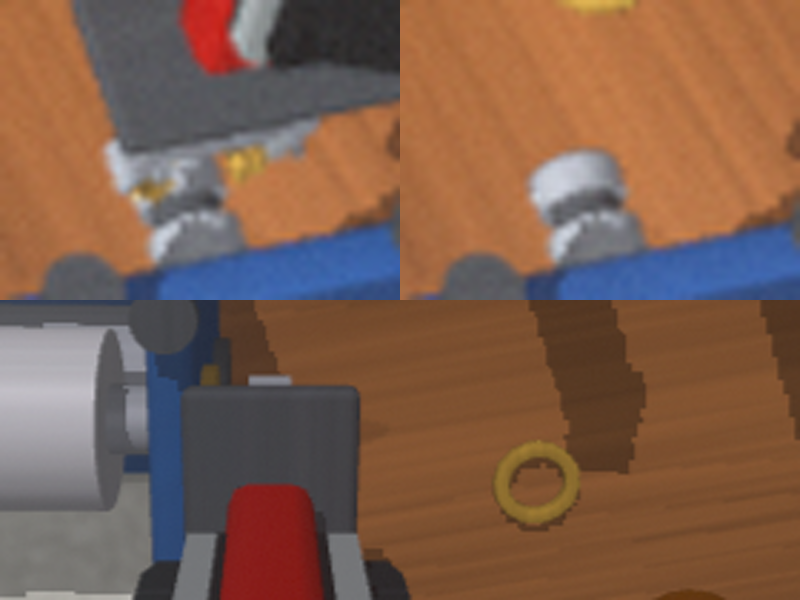

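Run:
```python
from h import *
ks=K("side");kt=K("top");kw=K("wrist");w1=kw[:3]+(np.load("w1.npy"),);kw=kw[:3]+(np.load("w2.npy"),)
S=(357.9,298.5);T=(371.6,206.6)
print("side z.085",onz(ks,*S,.085),"top",onz(kt,*T,.085),"wrist1",onz(w1,73.75,204.1,.085),"two",two(ray(ks,*S),ray(kt,*T)),two(ray(ks,*S),ray(w1,73.75,204.1)))
print("clip seen mid",onz(ks,(351.8+368)/2,294,.1127))
A=onz(kw,225.5,210.3,.085);C=onz(kw,274.5,200.8,.169)
a=np.radians(-10.7); X=np.array([np.cos(a),np.sin(a),0]);Y=np.array([-np.sin(a),np.cos(a),0])
print("axis",A,A@X,"collar front",C,C@X-.029,"tool",np.array([.5889,.0005,0])@X,np.array([.5889,.0005,0])@Y)
for n,p in dict(side=onz(ks,*S,.085),top=onz(kt,*T,.085),w1=onz(w1,73.75,204.1,.085)).items(): print(n,p@X,p@Y)
```

```text
side z.085 [0.59204494 0.00393412 0.085     ] top [ 0.59016867 -0.0040897   0.085     ] wrist1 [ 5.89470215e-01 -3.41340404e-04  8.50000000e-02] two (array([ 0.58740549, -0.00070918,  0.09860509]), np.float64(0.0006557179465103519)) (array([0.58900269, 0.0021906 , 0.08960038]), np.float64(0.0025591389955532126))
clip seen mid [ 0.58768012 -0.00074561  0.1127    ]
axis [ 0.58181164 -0.03773607  0.085     ] 0.5787018947664234 collar front [0.55954043 0.00736993 0.169     ] 0.5194432340909535 tool 0.5785678425768421 0.1098303761988382
side 0.581020497177795 0.11378870030142058
top 0.5806666079981081 0.10555603236581554
w1 0.5792843519522076 0.10910953424010608
```

Side crop: clip legs at about (352,296) and (367,292), groove at about (358,298.5). The clip hangs properly and the fork yaw matches the axle. Groove estimates along the axle differ by several mm between cameras, so I'll feel for it, starting from the inner side and sliding outwards.

Emit:
send_rows(slide=[[0.0007,-0.0032,0],[0,0,-0.006],[0,0,-0.006],[0,0,-0.004],[0,0,0],[0,0,0]], yaw=[0,0,0,0,0,0], hand=[1,1,1,1,1,1])

```text
t: 5.85
eef_pos: [0.5901, -0.0034, 0.1709]
tool_rot: [-180.0, -0.0, 169.3]
force: [0.4, -0.9, -2.6]
finger_gap: 0.0148
```

Emit:
send_rows(slide=[[0,0,-0.001],[0,0,-0.001],[0,0,0]], yaw=[0,0,0], hand=[1,1,1])

```text
t: 6.15
eef_pos: [0.5903, -0.0034, 0.1693]
tool_rot: [180.0, 0.0, 169.3]
force: [-0.5, -0.4, -1.9]
finger_gap: 0.0151
```

Emit:
send_rows(slide=[[0,0,-0.0005],[0,0,0]], yaw=[0,0], hand=[1,1])

```text
t: 6.35
eef_pos: [0.5903, -0.0034, 0.1688]
tool_rot: [180.0, 0.0, 169.3]
force: [0.1, 0.9, -2.0]
finger_gap: 0.0154
```

Emit:
send_rows(slide=[[0,0,-0.0005],[0,0,-0.0005],[0,0,0]], yaw=[0,0,0], hand=[1,1,1])

```text
t: 6.65
eef_pos: [0.5903, -0.0034, 0.1677]
tool_rot: [-180.0, -0.0, 169.3]
force: [0.5, -0.6, -2.0]
finger_gap: 0.0154
```

Emit:
send_rows(slide=[[0,0,-0.0005],[0,0,0]], yaw=[0,0], hand=[1,1])

```text
t: 6.85
eef_pos: [0.5904, -0.0034, 0.1673]
tool_rot: [180.0, 0.0, 169.3]
force: [-0.8, -0.1, -0.9]
finger_gap: 0.0153
```

Emit:
send_rows(slide=[[0,0,-0.0005],[0,0,0]], yaw=[0,0], hand=[1,1])

```text
t: 7.05
eef_pos: [0.5905, -0.0034, 0.1671]
tool_rot: [180.0, 0.0, 169.3]
force: [-0.5, 0.4, -0.5]
finger_gap: 0.0151
```

Contact is at the plain-axle height (TCP 0.1673, as predicted). Sliding outward with a light press.

Emit:
send_rows(slide=[[0,0,-0.0005],[0.0001,0.0005,0],[0.0001,0.0005,0],[0,0,0]], yaw=[0,0,0,0], hand=[1,1,1,1])

```text
t: 7.45
eef_pos: [0.5908, -0.0024, 0.1668]
tool_rot: [-180.0, 0.0, 169.3]
force: [-0.9, -0.7, 3.8]
finger_gap: 0.0156
```

Emit:
send_rows(slide=[[0.0001,0.0005,0],[0.0001,0.0005,0],[0,0,0]], yaw=[0,0,0], hand=[1,1,1])

```text
t: 7.75
eef_pos: [0.5911, -0.0011, 0.1665]
tool_rot: [180.0, 0.0, 169.3]
force: [-0.6, -0.4, 4.1]
finger_gap: 0.0153
```

Emit:
send_rows(slide=[[0.0001,0.0005,0],[0.0001,0.0005,0],[0,0,0]], yaw=[0,0,0], hand=[1,1,1])

```text
t: 8.05
eef_pos: [0.5911, -0.0004, 0.1664]
tool_rot: [-180.0, 0.0, 169.3]
force: [-0.4, -0.2, 3.8]
finger_gap: 0.0157
```

Emit:
send_rows(slide=[[0.0001,0.0005,0],[0.0001,0.0005,0],[0,0,0]], yaw=[0,0,0], hand=[1,1,1])

```text
t: 8.35
eef_pos: [0.5913, 0.0007, 0.1663]
tool_rot: [180.0, 0.0, 169.3]
force: [-0.3, 0.9, 3.6]
finger_gap: 0.0153
```

Emit:
send_rows(slide=[[0.0001,0.0005,0],[0.0001,0.0005,0],[0,0,0]], yaw=[0,0,0], hand=[1,1,1])

```text
t: 8.65
eef_pos: [0.5908, 0.0018, 0.1655]
tool_rot: [180.0, -0.1, 169.3]
force: [0.0, 0.9, -2.3]
finger_gap: 0.015
```

Emit:
send_rows(slide=[[0.0001,0.0005,0],[0.0001,0.0005,0],[0,0,0]], yaw=[0,0,0], hand=[1,1,1])

```text
t: 8.95
eef_pos: [0.5907, 0.0027, 0.1654]
tool_rot: [-180.0, -0.1, 169.3]
force: [0.2, 0.3, -2.3]
finger_gap: 0.0149
```

The force dropped back to the fork's weight and z fell below plain height, so the clip is over the groove. Centring and pressing gently.

Emit:
send_rows(slide=[[-0.0001,-0.0006,0],[0,0,-0.001],[0,0,-0.001],[0,0,0]], yaw=[0,0,0,0], hand=[1,1,1,1])

```text
t: 9.35
eef_pos: [0.5913, 0.002, 0.1641]
tool_rot: [-180.0, -0.0, 169.3]
force: [1.0, -0.3, -2.4]
finger_gap: 0.0152
```

Emit:
send_rows(slide=[[0,0,-0.001],[0,0,-0.0005],[0,0,0]], yaw=[0,0,0], hand=[1,1,1])

```text
t: 9.65
eef_pos: [0.5916, 0.002, 0.1631]
tool_rot: [180.0, 0.0, 169.3]
force: [0.0, -0.4, -0.2]
finger_gap: 0.0154
```

Emit:
send_rows(slide=[[0,0,-0.0005],[0,0,-0.0005],[0,0,0]], yaw=[0,0,0], hand=[1,1,1])

```text
t: 9.95
eef_pos: [0.5916, 0.002, 0.1621]
tool_rot: [180.0, 0.0, 169.3]
force: [-0.6, 0.8, 1.9]
finger_gap: 0.015
```

Emit:
send_rows(slide=[[0,0,-0.0005],[0,0,-0.0005],[0,0,0]], yaw=[0,0,0], hand=[1,1,1])

```text
t: 10.25
eef_pos: [0.5916, 0.002, 0.1607]
tool_rot: [180.0, 0.0, 169.3]
force: [-0.4, 0.7, 0.6]
finger_gap: 0.0155
```

Emit:
send_rows(slide=[[0,0,-0.0005],[0,0,-0.0005],[0,0,0]], yaw=[0,0,0], hand=[1,1,1])

```text
t: 10.55
eef_pos: [0.5913, 0.002, 0.1591]
tool_rot: [180.0, -0.0, 169.3]
force: [0.9, -0.5, -2.0]
finger_gap: 0.0154
```

Emit:
send_rows(slide=[[0,0,-0.0005],[0,0,-0.0005],[0,0,0]], yaw=[0,0,0], hand=[1,1,1])

```text
t: 10.85
eef_pos: [0.5912, 0.0019, 0.1583]
tool_rot: [-180.0, -0.0, 169.3]
force: [0.3, -1.0, -2.5]
finger_gap: 0.0152
```

Run:
```python
from h import *
o=get_obs();print(o["eef_pos"],o["force"],o["moment"])
s0=cv2.imread("pics/side0.png");k,im=snap("side","pics/side3.png");k3,t=snap("top","pics/top3.png");k2,w=snap("wrist","pics/wrist3.png")
r=lambda i:cv2.resize(i[268:313,330:390],(400,300),interpolation=cv2.INTER_CUBIC)
cv2.imwrite("pics/c5.png",np.vstack([np.hstack([r(im),r(s0)]),np.hstack([cv2.resize(t[175:235,340:420],(400,300)),cv2.resize(w[150:270,180:340],(400,300))])]))
```

```text
[0.59115574 0.00194751 0.15828   ] [ 0.324649   -1.0444387  -2.45323365] [-0.09102525 -0.21995455  0.01508739]
```

View pics/c5.png

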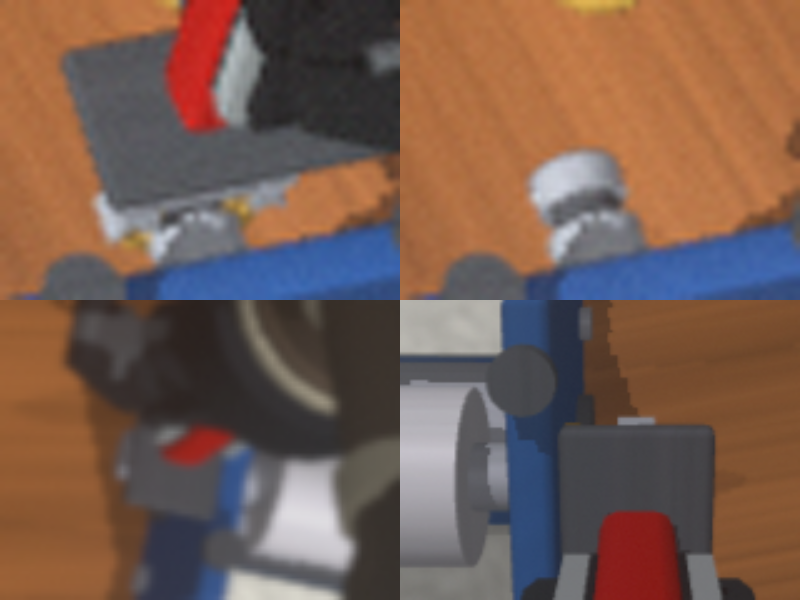

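The side crop shows the gold legs at (135,240) and (238,208) straddling the axle at the groove. Continuing down to the stop.

Emit:
send_rows(slide=[[0,0,-0.001],[0,0,-0.0005],[0,0,0]], yaw=[0,0,0], hand=[1,1,1])

```text
t: 11.3
eef_pos: [0.5912, 0.002, 0.1569]
tool_rot: [-180.0, -0.0, 169.3]
force: [0.5, -0.1, -3.9]
finger_gap: 0.0155
```

Emit:
send_rows(slide=[[0,0,-0.001],[0,0,-0.0005],[0,0,0]], yaw=[0,0,0], hand=[1,1,1])

```text
t: 11.6
eef_pos: [0.5913, 0.002, 0.1559]
tool_rot: [-180.0, -0.0, 169.3]
force: [-0.7, 0.4, -2.5]
finger_gap: 0.0157
```

Emit:
send_rows(slide=[[0,0,-0.0005],[0,0,0]], yaw=[0,0], hand=[1,1])

```text
t: 11.8
eef_pos: [0.5915, 0.002, 0.1556]
tool_rot: [180.0, 0.0, 169.3]
force: [0.0, -0.7, 0.2]
finger_gap: 0.0157
```

Emit:
send_rows(slide=[[0,0,-0.0005],[0,0,0]], yaw=[0,0], hand=[1,1])

```text
t: 12.0
eef_pos: [0.5916, 0.002, 0.1551]
tool_rot: [180.0, 0.0, 169.3]
force: [-0.2, 0.2, -0.8]
finger_gap: 0.0152
```

Emit:
send_rows(slide=[[0,0,-0.0005],[0,0,0]], yaw=[0,0], hand=[1,1])

```text
t: 12.2
eef_pos: [0.5917, 0.002, 0.1547]
tool_rot: [180.0, 0.0, 169.3]
force: [-0.6, 0.5, 2.2]
finger_gap: 0.0155
```

Emit:
send_rows(slide=[[0,0,-0.0005],[0,0,0]], yaw=[0,0], hand=[1,1])

```text
t: 12.4
eef_pos: [0.5918, 0.002, 0.1546]
tool_rot: [180.0, 0.0, 169.3]
force: [-1.0, -0.2, 5.4]
finger_gap: 0.0153
```

Emit:
send_rows(slide=[[0,0,-0.0005],[0,0,0]], yaw=[0,0], hand=[1,1])

```text
t: 12.6
eef_pos: [0.5919, 0.0019, 0.1545]
tool_rot: [180.0, 0.1, 169.3]
force: [-2.5, -0.1, 7.7]
finger_gap: 0.0156
```

Hard stop at TCP 0.1546, expected 0.155, with about 10 N: home. Pulling the fork off upwards.

Emit:
send_rows(slide=[[0,0,0.001],[0,0,0.001],[0,0,0.001],[0,0,0.001]], yaw=[0,0,0,0], hand=[1,1,1,1])

```text
t: 13.0
eef_pos: [0.591, 0.002, 0.1562]
tool_rot: [-180.0, -0.1, 169.3]
force: [-1.1, 0.1, -3.7]
finger_gap: 0.0152
```

Emit:
send_rows(slide=[[0,0,0.001],[0,0,0.001],[0,0,0.001],[0,0,0.002]], yaw=[0,0,0,0], hand=[1,1,1,1])

```text
t: 13.4
eef_pos: [0.5911, 0.002, 0.1621]
tool_rot: [-180.0, -0.0, 169.3]
force: [-1.0, -0.1, -2.4]
finger_gap: 0.015
```

Emit:
send_rows(slide=[[0,0,0.005],[0,0,0.008],[0,0,0.01],[0,0,0.01],[0,0,0],[0,0,0]], yaw=[0,0,0,0,0,0], hand=[1,1,1,1,1,1])

```text
t: 14.0
eef_pos: [0.5919, 0.0019, 0.1961]
tool_rot: [180.0, 0.1, 169.3]
force: [-0.5, 0.1, -2.3]
finger_gap: 0.0151
```

Run:
```python
from h import *
o=get_obs();print(o["eef_pos"],o["tool_rot"],o["force"])
k,im=snap("side","pics/side4.png")
cv2.imwrite("pics/c6.png",cv2.resize(im[253:313,325:405],(800,600),interpolation=cv2.INTER_CUBIC))
```

```text
[0.59185731 0.00194656 0.19612392] [1.79991929e+02 8.48538553e-02 1.69297042e+02] [-0.54968808  0.14581137 -2.31906975]
```

View pics/c6.png

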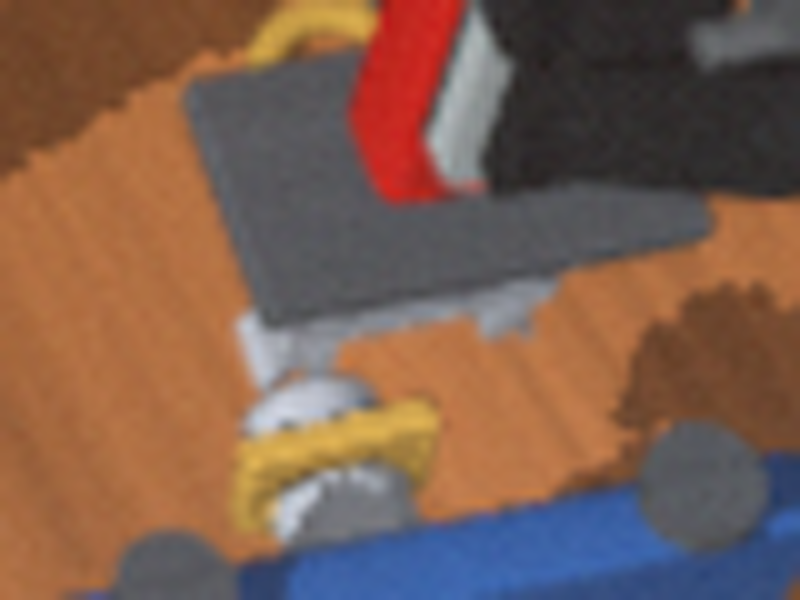

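The clip sits on the axle between (235,500) and (435,430) in the crop, in the groove, and the fork is empty. Returning it to the block along the same path.

Emit:
send_rows(slide=[[-0.0056,0.0202,0],[-0.0056,0.0202,0],[-0.0056,0.0202,0],[-0.0056,0.0202,0],[-0.0056,0.0202,0],[-0.0056,0.0202,0],[-0.0056,0.0202,0],[-0.0056,0.0202,0],[-0.0056,0.0202,0],[-0.0054,0.02,0],[0,0,-0.02],[0,0,-0.02],[0,0,0],[0,0,0],[0,0,0]], yaw=[0.0426,0.0426,0.0426,0.0426,0.0426,0.0426,0.0426,0.0426,0.0426,0.0426,0,0,0,0,0], hand=[1,1,1,1,1,1,1,1,1,1,1,1,1,1,1])

```text
t: 15.55
eef_pos: [0.5364, 0.2039, 0.1562]
tool_rot: [180.0, 0.1, -166.3]
force: [0.4, 0.1, -0.8]
finger_gap: 0.0153
```

Emit:
send_rows(slide=[[0,0,-0.01],[0,0,-0.01],[0,0,-0.01],[0,0,-0.008],[0,0,-0.008],[0,0,0]], yaw=[0,0,0,0,0,0], hand=[1,1,1,1,1,1])

```text
t: 16.15
eef_pos: [0.5343, 0.2034, 0.1074]
tool_rot: [-180.0, -0.2, -166.3]
force: [-0.9, 0.2, -1.8]
finger_gap: 0.0152
```

Emit:
send_rows(slide=[[0,0,-0.008],[0,0,-0.006],[0,0,-0.004],[0,0,-0.002],[0,0,0]], yaw=[0,0,0,0,0], hand=[1,1,1,1,1])

```text
t: 16.65
eef_pos: [0.5354, 0.2037, 0.0889]
tool_rot: [-180.0, -0.0, -166.3]
force: [0.3, 0.7, -2.3]
finger_gap: 0.015
```

Emit:
send_rows(slide=[[0,0,-0.001],[0,0,-0.0005],[0,0,0]], yaw=[0,0,0], hand=[1,1,1])

```text
t: 16.95
eef_pos: [0.5359, 0.2039, 0.0881]
tool_rot: [180.0, 0.0, -166.3]
force: [-0.8, -0.1, -2.0]
finger_gap: 0.0151
```

Emit:
send_rows(slide=[[0,0,-0.0005],[0,0,-0.0005],[0,0,0],[0,0,0],[0,0,0]], yaw=[0,0,0,0,0], hand=[1,1,1,1,1])

```text
t: 17.45
eef_pos: [0.5359, 0.2038, 0.088]
tool_rot: [-180.0, 0.0, -166.3]
force: [-2.3, -0.6, 5.8]
finger_gap: 0.0151
```

Seated at the original height. Opening, then rising straight up.

Emit:
send_rows(slide=[[0,0,0],[0,0,0],[0,0,0],[0,0,0],[0,0,0],[0,0,0],[0,0,0],[0,0,0.01],[0,0,0.02],[0,0,0.03],[0,0,0.03],[0,0,0.03],[0,0,0.03],[-0.03,0.03,0.03],[-0.03,0.03,0],[-0.03,0.03,0],[-0.03,0.03,0],[0,0,0],[0,0,0]], yaw=[0,0,0,0,0,0,0,0,0,0,0,0,0,0,0,0,0,0,0], hand=[0,0,0,0,0,0,0,0,0,0,0,0,0,0,0,0,0,0,0])

```text
t: 19.35
eef_pos: [0.4164, 0.3232, 0.2665]
tool_rot: [-180.0, 0.1, -166.2]
force: [-0.0, -0.6, 0.3]
finger_gap: 0.0852
```

Run:
```python
from h import *
print(get_obs()["force"])
s0=cv2.imread("pics/side0.png");k,im=snap("side","pics/side5.png")
r=lambda i,x,y,w,h:cv2.resize(i[y:y+h,x:x+w],(400,300),interpolation=cv2.INTER_CUBIC)
cv2.imwrite("pics/c7.png",np.vstack([np.hstack([r(im,220,170,120,90),r(im,330,265,64,48)]),np.hstack([r(im,0,0,560,420),r(s0,0,0,560,420)])]))
```

```text
[-0.03951751 -0.61356349  0.25644903]
```

View pics/c7.png

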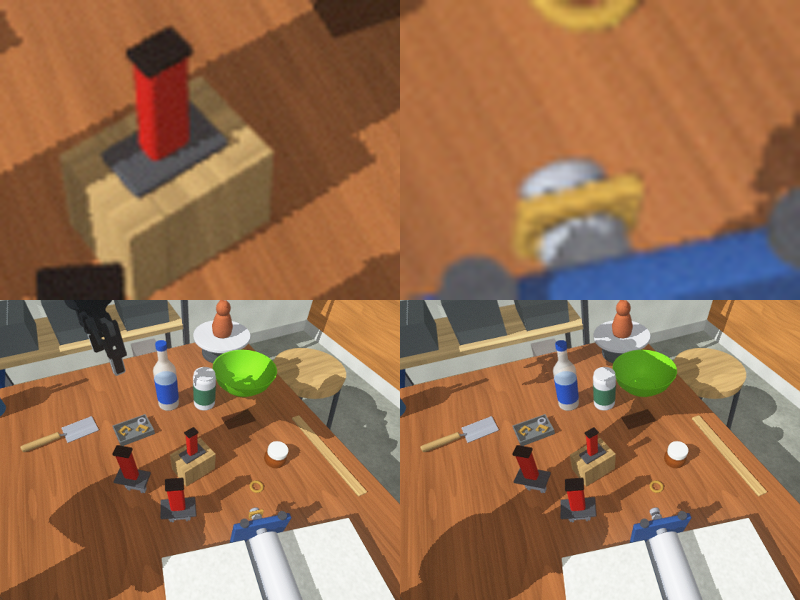

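The fork stands in its block with the collar flat, the clip is in the groove, and everything else is where it was.

```bash
python3 -c "
from plant import *
print(close_job())"
```

```text
the job is handed in; nothing more can be done
None
```

The clip is home in the axle groove, the fork is back in its block, and the job is handed in (at about 19.4 s of the 64 s allowed).

**What I did:** I took the smallest fork, the one in the wooden block. I touched the plain axle lightly and slid the clip outwards at about 6 N until it dropped over the groove. I then pressed it down, pulled the fork off upwards and stood it back in the block.

**Last checks:**
- **Clip home:** it came to a hard stop 12.7 mm below the height where it first touched the plain axle (12.3 mm expected). The largest push I read was about 10 N.
- **Clip left on the axle:** the final side picture shows it in the groove after the fork came off.
- **Fork in block:** the collar lies flat, at the same height as before I took it out.
- **Everything else:** the other objects look unmoved in the side picture, and the gripper is clear of everything.

**What disagreed:**
- **Groove position:** the cameras differed by up to about 8 mm along the axle, so I found the groove by feel.
- **Snap resistance:** I read only about 4 N of the stated 10 N peak, perhaps because I read the force only after every second or third 0.1 s step.

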